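# Draw the lock slide and open the quick-slide vice

### The job

Open the vice that has the brass block clamped in it, so that the block can be lifted out: draw its lock slide out sideways as far as it goes, then push its sliding jaw fully open, away from the block. Of the two like vices on the bench the other one is empty.

Things in the scene. Friction and masses are not known exactly. Their poses are not given: they have to be found in the camera images.
- vice_lock_grip (a point): Point in the upright steel tab of the lock slide, at the side of the vice that holds the block, 78 mm above the bench. Tab: 22 mm (x) by 12 mm (y), top 17 mm above the point, free for 30 mm below it. Pinch it across the 12 mm, fingers closing along y, point midway between the pads. Axes: x from sliding jaw to block, y the way the slide draws out, z up. Moves with the slide.
- vice_lock (a joint): Travel of the lock slide (m): 0 = fully in, its bolt behind the sliding jaw; draws out along the vice's +y to a stop at 0.040; the jaw is free from about 0.022. Drags with about 2 N, no spring, stays where left. Vice: grey base 220 x 110 x 24 mm, bolted down; the tab stands 90 mm to the side of its centre line.
- vice_jaw_grip (a point): Point in the upright grip plate on the sliding jaw, 91 mm above the bench. Plate: 12 mm (x) by 44 mm (y), top 14 mm above the point, top of the jaw block 26 mm below it. Pinch it across the 12 mm, fingers closing along x, point midway between the pads. Axes as for the lock point. Moves with the jaw. The loose brass block (30 x 50 x 34 mm) stands 35 mm off along +x, its top 33 mm below.
- vice_jaw (a joint): Travel of the sliding jaw (m): 0 = closed on the brass block; opens along the vice's -x, away from the block, to a stop at 0.070. Drags with about 3 N, stays where left. While the lock is in, it can move only about 2 mm.

How it is judged:
By the outcome, as a careful person would: the job done as asked, in the order asked, and still so for the second after the job is handed in, with the robot touching nothing.
It also fails if it takes over 38 s, if anything falls off the work surface, if the arm or the gripper's body presses on something with over 40 N, if the wrist force passes 120 N, or if a joint passes its speed limit or range.

### The arm

A 6-joint arm with a two-finger parallel gripper is mounted at the origin on the work surface. World frame = base frame: x ahead of the robot, y to its left, z up, the work surface at z = 0. Lengths are in m, angles in rad, forces in N, time in s.
With the tool pointing down it reaches from about 0.425 to 0.95 m from the base axis. Payload 14.7 kg.
Tool frame: the origin (TCP) lies on the centre line of the jaws, within the pads' length; the fingertips stand 19 mm ahead of it and the grasp point (between the pads) is the TCP; z points along the fingers, y is the line along which they close (so a half turn about z gives the same grasp; the last joint's range is limited). The gripper opens to 85 mm and grips with 20 to 120 N. Pads are 22 mm wide; open, the fingers measure 114 mm over their backs; the gripper's body (76 mm by 85 mm) begins 54 mm behind the grasp point. The pads swing forward as they close: fully open they stand 13 mm farther back than shut.
Start: joints at [-1.38, 0.48, 1.596, -0, 1.065, -0.047], TCP at [0.153, -0.632, 0.229] pointing down, gripper open.
Joint ranges: [-2.75, 2.75], [-0.82, 2.05], [0.23, 2.67], [-1.56, 4.7], [0.09, 2.69], [-2.92, 2.92]. Speed limits (rad/s): [1.89, 1.89, 2.39, 3.01, 3.01, 3.01].

### API

Orientations are given as a 3x3 rotation matrix whose columns are the frame's x, y, z axes.
In Python, from cell import env gives the robot as it stands.
- The arm moves only by the tool jog_arm, never from a script. Its argument "plan" is a list of rows, each a list of 6 numbers: the shift along the tool's x, y, z in m, then the turn, a rotation vector about the tool's x, y, z in rad. In form: [[tx, ty, tz, rx, ry, rz], ...]. A call has 1 to 12 rows; each row shifts and turns the commanded pose from where the row before left it, along the tool's axes as they then stand; what a row does not reach is not made up. A row lasts 1/8 s, in which the tool goes at most 62.5 mm and 10.7 degrees, less where a joint would pass 70% of its speed; a pose out of reach is approached as far as the arm can. A call with a gripper value outside its range is refused whole. "hand" is the opening, from 0 (shut) to 1 (fully open), set as the call begins (left out, the last holds). The fingers move at their own pace and stop on an object; the grip force is fixed at half the most. Time passes only in rows, so rows that do not move let the fingers close. It gives the time, the measured TCP pose, the force, the opening and the grip force at its end, in the units of the state.
- env.sense(): the state, without advancing time (a new reading comes with each control period).
- env.camera(name): name is "scene" or "top" or "wrist"; returns the picture (384x512x3 uint8, red, green, blue); there is no depth.
- env.get_calibration(name): a dict with "fov_y" (degrees; the focal length in pixels is half the picture's height over the tangent of half this angle, whatever the lens; pixels are square), "cx", "cy" (the principal point, pixels), "R" (3x3) and "t" (3): a world point X has camera coordinates R X + t. Camera axes: x right, y down, z forward; pixel columns grow to the right and rows downward; lengths in m; the calibration is good to about 2 mm. The wrist camera is an equidistant fisheye: a pixel r from the principal point sees the ray r / f radians off the axis. A picture is of the moment at which its call begins: read the wrist's pose just before it. get_calibration takes no time and is no camera call; for the wrist camera it gives the pose at the moment of the call.
- env.finish_job(): hands the job in; it is judged then, once.
The state is a dict: "t": time; "q": joint angles; "joint_velocities": joint speeds; "effort": joint torques, N m; "tool_pos": TCP position; "tcp_rot": TCP orientation; "force": force on the tool from outside, world axes, zero at the start; "wrist_torque": the same for the moment, N m; "finger_gap": opening from 0.0 (shut) to 1.0 (fully open); "grasp_force": force on a finger pad.
Only numpy, scipy, OpenCV 4.12 (cv2) and the standard library are available. Lean on these libraries where they do the work, as an engineer would, in place of code of your own. Each camera call takes 0.05 s, during which the arm holds its last target. There are 200 camera calls.

## Working session

There is one attempt and no reset: what is moved stays moved. The work goes in short steps, Python scripts to look and compute and a tool call to move; the robot and the scene stay as the last step left them, time stands still between calls to the robot, and variables do not carry over. Pictures are saved under pics/ and viewed, at most 10 in all, crops included, and the job is handed in when it is done.

Besides the shell and the picture viewer there is one more tool, called in YAML: its name, and indented under it one key for each argument. jog_arm: Moves the arm, as the interface text tells. Its arguments: {"type":"object","properties":{"plan":{"type":"array"},"hand":{"type":"number"}},"required":["plan"]}

```bash
mkdir -p pics; ls
python3 - <<'E'
from cell import env
import cv2
for n in("top","scene"):
    cv2.imwrite(f"pics/{n}1.png",env.camera(n)[:,:,::-1])
    c=env.get_calibration(n);print(n,c)
s=env.sense();print(s['t'],s['tool_pos'],s['tcp_rot'])
E
```

```text
pics
top {'fov_y': 56.30655862417324, 'cx': 254.02016401165213, 'cy': 193.78676188663206, 'R': array([[-0.02714309, -0.99925599,  0.02739924],
       [-0.98366221,  0.02181971, -0.17869683],
       [ 0.17796604, -0.03180198, -0.98352261]]), 't': array([0.03502071, 0.5433368 , 0.63855776])}
scene {'fov_y': 53.122578199711135, 'cx': 251.29075685077623, 'cy': 194.64233071064425, 'R': array([[ 0.42624995,  0.90458346,  0.00630511],
       [ 0.67997019, -0.31579712, -0.66174973],
       [-0.59661672,  0.28635808, -0.7496983 ]]), 't': array([-0.24198279, -0.31458978,  1.15133432])}
0.1 [ 0.15306507 -0.63133261  0.22813482] [[ 9.71844677e-01  2.35622303e-01 -2.33190347e-04]
 [ 2.35622416e-01 -9.71844068e-01  1.08841100e-03]
 [ 2.98292519e-05 -1.11271131e-03 -9.99999380e-01]]
```

View pics/top1.png

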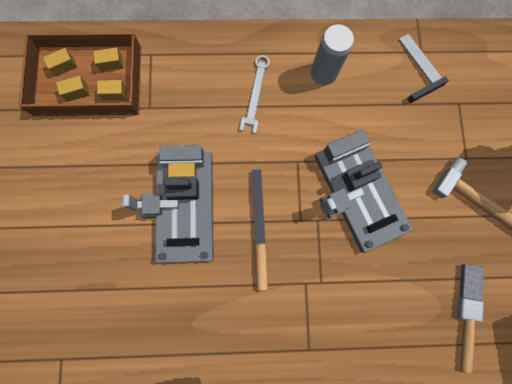

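View pics/scene1.png

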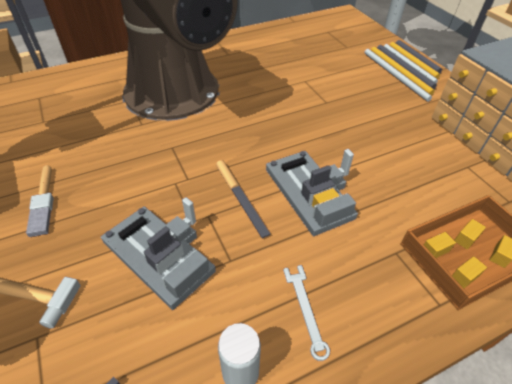

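The top view shows the brass block in the left vice (block at about 181,170; jaw plate about 179,184; lock tab about 128,201). In the scene view it is the right-hand vice (block 326,195; tab 347,160). I'll enlarge both for accurate pixels.

Run:
```python
import cv2,numpy as np
a=cv2.imread("pics/top1.png")[140:270,110:225]; b=cv2.imread("pics/scene1.png")[140:240,255:370]
a=cv2.resize(a,(400,452),interpolation=cv2.INTER_CUBIC) ; b=cv2.resize(b,(400,348),interpolation=cv2.INTER_CUBIC)
o=np.zeros((452,800,3),np.uint8);o[:,:400]=a;o[:348,400:]=b
cv2.imwrite("pics/crop1.png",o)
```

```text
(no output)
```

View pics/crop1.png

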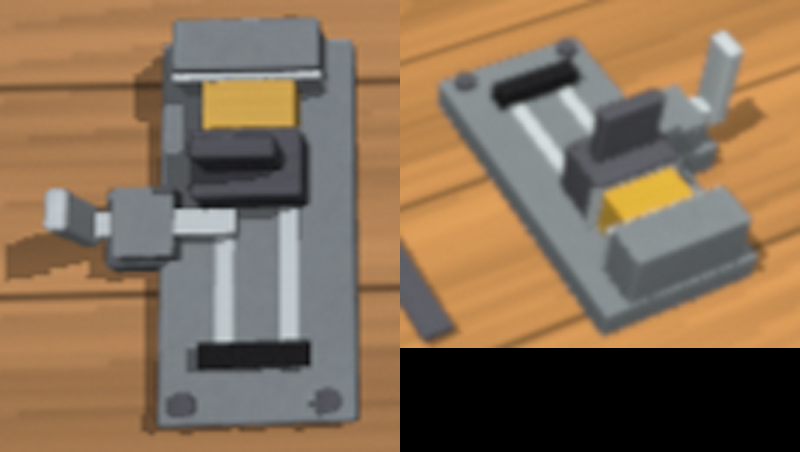

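```bash
cat > h.py <<'E'
import numpy as np
from cell import env
def ray(n,u,v,z):
    c=env.get_calibration(n);f=192/np.tan(np.radians(c['fov_y']/2))
    d=c['R'].T@np.array([(u-c['cx'])/f,(v-c['cy'])/f,1]);o=-c['R'].T@c['t']
    return o+d*(z-o[2])/d[2]
E
python3 - <<'E'
from h import *
k=3.478
T=lambda u,v,z:ray("top",110+u/k-.5,140+v/k-.5,z)[:2].round(4)
S=lambda u,v,z:ray("scene",255+(u-400)/k-.5,140+v/k-.5,z)[:2].round(4)
print("tab",T(57,211,.095),S(727,42,.095))
print("tab corners",[T(*p,.095) for p in[(45,190),(69,190),(45,232),(69,232)]])
print("plate",T(235,143,.105),S(630,105,.105))
print("plate ends",T(192,144,.105),T(278,144,.105))
b=[T(*p,.024) for p in[(166,42),(354,42),(358,420),(160,424)]];print("base",b,np.mean(b,0))
print("S base",S(440,82,.024),S(606,322,.024),S(578,40,.024))
for c in("top","scene"):
    q=env.get_calibration(c);print(-q['R'].T@q['t'])
E
```

```text
tab [0.5292 0.2489] [0.5332 0.2488]
tab corners [array([0.5402, 0.2554]), array([0.5399, 0.2433]), array([0.5186, 0.2545]), array([0.5183, 0.2425])]
plate [0.5603 0.1579] [0.5632 0.1574]
plate ends [0.5602 0.1795] [0.5593 0.1363]
base [array([0.6391, 0.2132]), array([0.637 , 0.1048]), array([0.421 , 0.1039]), array([0.4218, 0.212 ])] [0.529725 0.158475]
S base [0.4251 0.1056] [0.6454 0.103 ] [0.4279 0.2127]
[0.42176886 0.04344661 0.72416902]
[ 1.00396214 -0.2101468   0.6564994 ]
```

jog_arm:
  plan:
    - [0,0,0,0,0,0.117]
    - [0,0,0,0,0,0.117]
    - [0.033,-0.052,0,0,0,0]
    - [0.033,-0.052,0,0,0,0]
    - [0.033,-0.052,0,0,0,0]
    - [0.033,-0.052,0,0,0,0]
    - [0.033,-0.052,0,0,0,0]
    - [0.033,-0.052,0,0,0,0]
    - [0.033,-0.052,0,0,0,0]
    - [0.033,-0.052,0,0,0,0]
    - [0.033,-0.052,0,0,0,0]
    - [0,0,0,0,0,0]
  hand: 0.5

```text
t: 1.6
tool_pos: [0.45, -0.1591, 0.2286]
tcp_rot: [[1.0, 0.009, 0.0], [0.009, -1.0, 0.0], [0.0, -0.0, -1.0]]
force: [-1.1, -0.9, 0.2]
finger_gap: 0.502
grasp_force: 0.0
```

jog_arm:
  plan:
    - [0.01,-0.051,0,0,0,0]
    - [0.01,-0.051,0,0,0,0]
    - [0.01,-0.051,0,0,0,0]
    - [0.01,-0.051,0,0,0,0]
    - [0.01,-0.051,0,0,0,0]
    - [0.01,-0.051,0,0,0,0]
    - [0.01,-0.051,0,0,0,0]
    - [0.01,-0.051,0,0,0,0]
    - [0,0,0.03,0,0,0]
    - [0,0,0.02,0,0,0]
    - [0,0,0,0,0,0]

```text
t: 2.98
tool_pos: [0.526, 0.2446, 0.1772]
tcp_rot: [[1.0, 0.003, -0.003], [0.003, -1.0, -0.001], [-0.003, 0.001, -1.0]]
force: [-0.4, -0.4, 0.0]
finger_gap: 0.5
grasp_force: 0.0
```

Run:
```python
from h import *
import cv2
c=env.get_calibration("wrist");s=env.sense()
im=env.camera("wrist")[:,:,::-1]
f=192/np.tan(np.radians(c['fov_y']/2))
def P(X):
    x=c['R']@np.array(X)+c['t'];r=np.hypot(x[0],x[1]);th=np.arctan2(r,x[2])
    return tuple(float(round(c[k]+f*th*x[i]/r,1)) for i,k in((0,'cx'),(1,'cy')))
print(s['tool_pos'],s['tcp_rot'].round(3).tolist(),s['q'],c['fov_y'])
p=P([.531,.249,.095]);q=P([.561,.158,.105]);print("tab",p,"plate",q, "tcp", P(s['tool_pos']))
im=cv2.resize(im,(800,600),interpolation=cv2.INTER_CUBIC);k=800/512
for a in(p,q):cv2.drawMarker(im,(int(a[0]*k),int(a[1]*k)),(0,0,255),cv2.MARKER_CROSS,14,1)
cv2.imwrite("pics/w1.png",im)
```

```text
[0.52599593 0.24455894 0.1772475 ] [[1.0, 0.003, -0.003], [0.003, -1.0, -0.001], [-0.003, 0.001, -1.0]] [ 3.83040107e-01  4.42263598e-01  1.81004110e+00 -1.72738045e-04
  8.92567248e-01  1.95064838e+00] 65.70646984690485
tab (249.2, 193.9) plate (366.4, 160.9) tcp (255.5, 245.7)
```

View pics/w1.png

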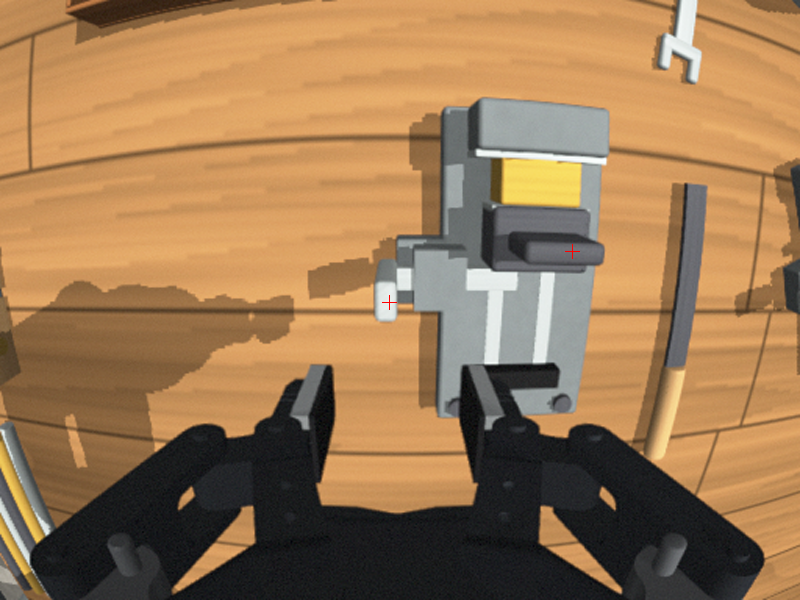

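The wrist view shows the tab near (386,291) and the plate near (562,246) in the enlarged picture, a few mm from the predictions (red crosses). I'll overlay the full box outlines to refine the estimate.

```bash
cat >> h.py <<'E'
def proj(c,X):
    f=192/np.tan(np.radians(c['fov_y']/2));x=c['R']@np.array(X)+c['t'];r=np.hypot(x[0],x[1])
    k=f*np.arctan2(r,x[2])/r
    return np.array([c['cx']+k*x[0],c['cy']+k*x[1]])
def box(im,c,ctr,w,d,z0,z1,tr,col):
    import cv2
    P=[[tuple(tr(proj(c,[ctr[0]+a*w/2,ctr[1]+b*d/2,z])).astype(int)) for a,b in((1,1),(1,-1),(-1,-1),(-1,1))] for z in(z0,z1)]
    for i in range(4):
        for A,B in((P[0][i],P[0][(i+1)%4]),(P[1][i],P[1][(i+1)%4]),(P[0][i],P[1][i])): cv2.line(im,tuple(map(int,A)),tuple(map(int,B)),col,1)
E
python3 - <<'E'
from h import *
import cv2
c=env.get_calibration("wrist");im=env.camera("wrist")[:,:,::-1]
print(-c['R'].T@c['t'],c['R'].round(3).tolist())
x0,y0,k=225,90,4.5
im=cv2.resize(im[y0:y0+130,x0:x0+175],None,fx=k,fy=k,interpolation=cv2.INTER_CUBIC)
tr=lambda p:(p+.5-[x0,y0])*k
box(im,c,(.531,.249),.022,.012,.048,.095,tr,(0,0,255))
box(im,c,(.561,.158),.012,.044,.065,.105,tr,(0,255,0))
box(im,c,(.531,.158),.22,.11,0,.024,tr,(255,0,255))
cv2.imwrite("pics/w2.png",im)
E
```

```text
[0.59829874 0.24610753 0.32338256] [[0.003, -1.0, 0.0], [-0.96, -0.003, 0.282], [-0.282, -0.001, -0.96]]
```

View pics/w2.png

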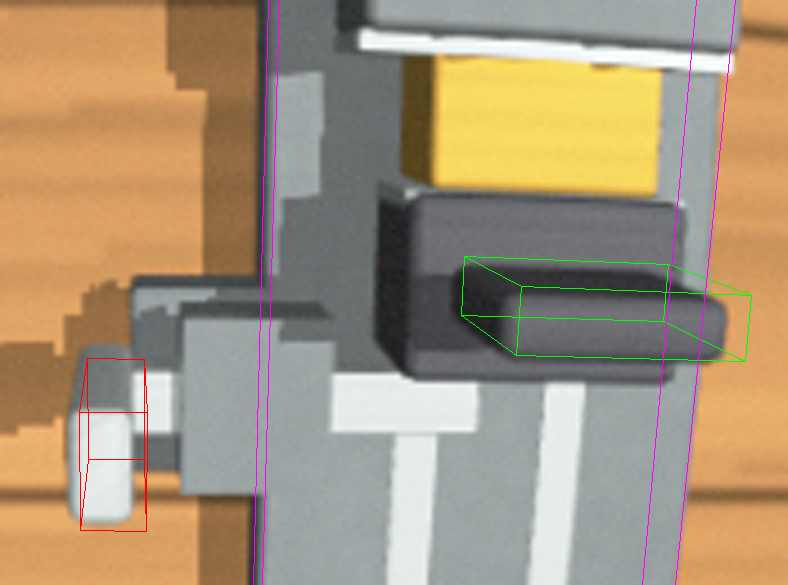

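The wrist overlay puts the tab top about 2 mm further +y and 1.5 mm further +x (tab ≈ (.5325,.251)). It puts the plate about 3 mm further +y at (.561,.161). Next I'll check the height of the bracket beside the tab.

Run:
```python
from h import *
from scipy.optimize import fsolve
c=env.get_calibration("wrist");k=3.478
for n,wt,tp in(("brk outer front",(181,494),(110,257)),("brk outer back",(181,318),(108,188)),("brk inner back",(332,342),(176,190)), ("tabtop front out",(70,522),(45,232))):
    w=np.array(wt)/4.5-.5+[225,90];u=110+tp[0]/k-.5;v=140+tp[1]/k-.5
    from scipy.optimize import least_squares
    ct=env.get_calibration("top");f=192/np.tan(np.radians(ct['fov_y']/2))
    def r(X):
        y=ct['R']@X+ct['t'];return np.r_[(proj(c,X)-w)/2,ct['cx']+f*y[0]/y[2]-u,ct['cy']+f*y[1]/y[2]-v]
    s=least_squares(r,[.53,.23,.05]);print(n,s.x.round(4),s.fun.round(1))
```

```text
brk outer front [0.5119 0.2355 0.0455] [-0.1  0.1  0.1 -0.1]
brk outer back [0.5503 0.2366 0.0468] [-0.5  0.4  0.5 -0.4]
brk inner back [0.547  0.2021 0.0443] [ 0.6 -0.6 -0.5  0.6]
tabtop front out [0.5197 0.2573 0.0874] [ 0.1 -0.1 -0.1  0.1]
```

jog_arm:
  plan:
    - [0.006,-0.006,0,0,0,0]
    - [0,0,0.03,0,0,0]
    - [0,0,0.03,0,0,0]
    - [0,0,0.02,0,0,0]
    - [0,0,0.016,0,0,0]
    - [0,0,0,0,0,0]
    - [0,0,0,0,0,0]

```text
t: 3.95
tool_pos: [0.5334, 0.252, 0.0835]
tcp_rot: [[1.0, 0.004, 0.001], [0.004, -1.0, 0.0], [0.001, -0.0, -1.0]]
force: [1.2, -0.5, 0.2]
finger_gap: 0.497
grasp_force: 0.0
```

jog_arm:
  plan:
    - [0,0,0,0,0,0]
    - [0,0,0,0,0,0]
    - [0,0,0,0,0,0]
    - [0,0,0,0,0,0]
    - [0,0,0,0,0,0]
    - [0,0,0,0,0,0]
  hand: 0

```text
t: 4.7
tool_pos: [0.5332, 0.2519, 0.0835]
tcp_rot: [[1.0, 0.004, 0.001], [0.004, -1.0, 0.0], [0.001, -0.0, -1.0]]
force: [-1.0, -1.6, 7.6]
finger_gap: 0.114
grasp_force: 59.0
```

jog_arm:
  plan:
    - [0,-0.004,0,0,0,0]
    - [0,-0.006,0,0,0,0]
    - [0,-0.006,0,0,0,0]
    - [0,-0.006,0,0,0,0]
    - [0,-0.006,0,0,0,0]
    - [0,-0.005,0,0,0,0]
    - [0,-0.003,0,0,0,0]
    - [0,0,0,0,0,0]
    - [0,0,0,0,0,0]

```text
t: 5.82
tool_pos: [0.5331, 0.2883, 0.0836]
tcp_rot: [[1.0, 0.004, 0.001], [0.004, -1.0, 0.001], [0.001, -0.001, -1.0]]
force: [-1.5, 2.3, 6.6]
finger_gap: 0.119
grasp_force: 58.9
```

jog_arm:
  plan:
    - [0,-0.002,0,0,0,0]
    - [0,-0.002,0,0,0,0]
    - [0,0,0,0,0,0]
    - [0,0,0,0,0,0]

```text
t: 6.32
tool_pos: [0.533, 0.2903, 0.0834]
tcp_rot: [[1.0, 0.004, 0.0], [0.004, -1.0, -0.002], [0.0, 0.002, -1.0]]
force: [2.0, -16.2, 9.4]
finger_gap: 0.116
grasp_force: 59.5
```

jog_arm:
  plan:
    - [0,-0.002,0,0,0,0]
    - [0,0,0,0,0,0]
    - [0,0,0,0,0,0]

```text
t: 6.7
tool_pos: [0.5328, 0.2907, 0.0833]
tcp_rot: [[1.0, 0.005, -0.0], [0.005, -1.0, -0.004], [-0.0, 0.004, -1.0]]
force: [5.8, -30.5, 11.4]
finger_gap: 0.113
grasp_force: 59.9
```

jog_arm:
  plan:
    - [0,0.0025,0,0,0,0]
    - [0,0,0,0,0,0]

```text
t: 6.95
tool_pos: [0.533, 0.2902, 0.0835]
tcp_rot: [[1.0, 0.004, 0.001], [0.004, -1.0, -0.001], [0.001, 0.001, -1.0]]
force: [1.3, -11.9, 8.4]
finger_gap: 0.118
grasp_force: 59.9
```

jog_arm:
  plan:
    - [0,0,0,0,0,0]
    - [0,0,0,0,0,0]
    - [0,0,0,0,0,0]
    - [0,0,-0.02,0,0,0]
    - [0,0,-0.03,0,0,0]
    - [0,0,-0.04,0,0,0]
    - [0,0,-0.01,0,0,0]
    - [0,0,0,0,0,0]
  hand: 0.5

```text
t: 7.95
tool_pos: [0.5328, 0.2915, 0.1831]
tcp_rot: [[1.0, 0.004, 0.001], [0.004, -1.0, 0.0], [0.001, -0.0, -1.0]]
force: [-0.3, -0.8, -0.8]
finger_gap: 0.498
grasp_force: 0.0
```

jog_arm:
  plan:
    - [0,0,0,0,0,-0.175]
    - [0,0,0,0,0,-0.175]
    - [0,0,0,0,0,-0.175]
    - [0,0,0,0,0,-0.175]
    - [0,0,0,0,0,-0.175]
    - [0,0,0,0,0,-0.175]
    - [0,0,0,0,0,-0.175]
    - [0,0,0,0,0,-0.175]
    - [0,0,0,0,0,-0.171]
    - [0,0,0,0,0,0]

```text
t: 9.2
tool_pos: [0.5319, 0.291, 0.1812]
tcp_rot: [[-0.003, 1.0, -0.002], [1.0, 0.003, -0.001], [-0.001, -0.002, -1.0]]
force: [0.3, 0.3, -0.1]
finger_gap: 0.499
grasp_force: 0.0
```

Now I'll move over the plate (world dx +.029, dy −.130, i.e. tool x −.130, tool y +.029) and check from there.

jog_arm:
  plan:
    - [-0.044,0.01,0,0,0,0]
    - [-0.044,0.01,0,0,0,0]
    - [-0.042,0.009,0,0,0,0]
    - [0,0,0,0,0,0]
    - [0,0,0,0,0,0]

```text
t: 9.82
tool_pos: [0.5619, 0.1614, 0.1822]
tcp_rot: [[-0.0, 1.0, -0.001], [1.0, 0.0, 0.0], [0.0, -0.001, -1.0]]
force: [0.4, 0.2, -0.1]
finger_gap: 0.502
grasp_force: 0.0
```

Run:
```python
from h import *
import cv2
s=env.sense();c=env.get_calibration("wrist");im=env.camera("wrist")[:,:,::-1]
print(s['tool_pos'],(-c['R'].T@c['t']).round(3))
k=800/512
im=cv2.resize(im,None,fx=k,fy=k,interpolation=cv2.INTER_CUBIC)
tr=lambda p:(p+.5)*k
box(im,c,(.5325,.291),.022,.012,.048,.095,tr,(0,0,255))
box(im,c,(.561,.161),.012,.044,.065,.105,tr,(0,255,0))
cv2.imwrite("pics/w3.png",im)
```

```text
[0.56188375 0.16138852 0.18215243] [0.562 0.234 0.327]
```

View pics/w3.png

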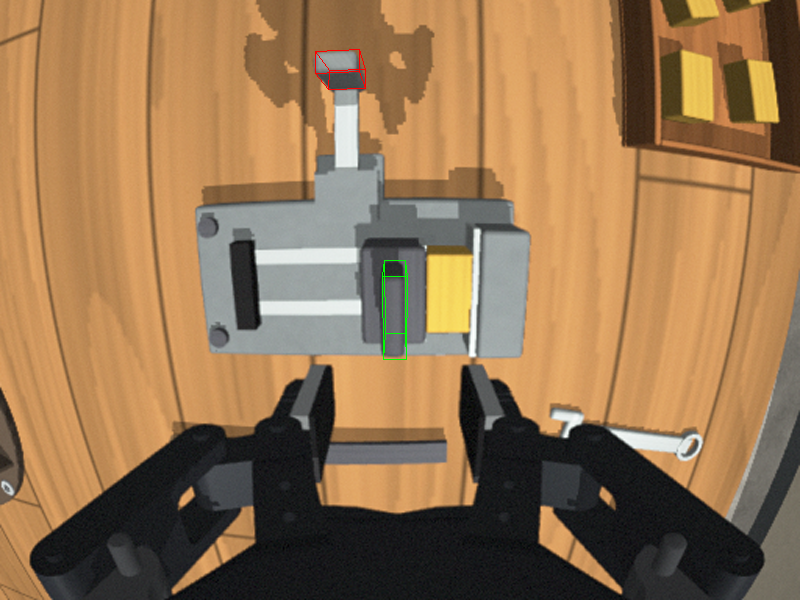

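The bolt has cleared the jaw: the tab sits drawn out at (340,70), and the plate outline at (395,310) matches. Descending and gripping.

jog_arm:
  plan:
    - [0,0,0.03,0,0,0]
    - [0,0,0.03,0,0,0]
    - [0,0,0.018,0,0,0]
    - [0,0,0.01,0,0,0]
    - [0,0,0,0,0,0]
    - [0,0,0,0,0,0]

```text
t: 10.62
tool_pos: [0.5627, 0.1616, 0.0955]
tcp_rot: [[-0.004, 1.0, 0.001], [1.0, 0.004, 0.0], [0.0, 0.001, -1.0]]
force: [-0.8, 0.2, 0.1]
finger_gap: 0.501
grasp_force: 0.0
```

jog_arm:
  plan:
    - [0,0,0,0,0,0]
    - [0,0,0,0,0,0]
    - [0,0,0,0,0,0]
    - [0,0,0,0,0,0]
    - [0,0,0,0,0,0]
    - [0,0,0,0,0,0]
  hand: 0

```text
t: 11.38
tool_pos: [0.5598, 0.1612, 0.0953]
tcp_rot: [[-0.004, 1.0, -0.004], [1.0, 0.004, -0.0], [-0.0, -0.004, -1.0]]
force: [-16.2, 1.5, 18.1]
finger_gap: 0.115
grasp_force: 59.4
```

jog_arm:
  plan:
    - [0,-0.004,0,0,0,0]
    - [0,-0.006,0,0,0,0]
    - [0,-0.008,0,0,0,0]
    - [0,-0.008,0,0,0,0]
    - [0,-0.008,0,0,0,0]
    - [0,-0.008,0,0,0,0]
    - [0,-0.008,0,0,0,0]
    - [0,-0.008,0,0,0,0]
    - [0,-0.006,0,0,0,0]
    - [0,-0.004,0,0,0,0]
    - [0,0,0,0,0,0]
    - [0,0,0,0,0,0]

```text
t: 12.88
tool_pos: [0.4942, 0.161, 0.0953]
tcp_rot: [[-0.004, 1.0, 0.001], [1.0, 0.004, 0.0], [0.0, 0.001, -1.0]]
force: [-1.1, -1.7, 12.3]
finger_gap: 0.113
grasp_force: 60.1
```

jog_arm:
  plan:
    - [0,-0.002,0,0,0,0]
    - [0,-0.002,0,0,0,0]
    - [0,0,0,0,0,0]
    - [0,0,0,0,0,0]

```text
t: 13.38
tool_pos: [0.4907, 0.161, 0.0954]
tcp_rot: [[-0.004, 1.0, 0.001], [1.0, 0.004, 0.0], [0.0, 0.001, -1.0]]
force: [1.7, -3.2, 8.7]
finger_gap: 0.115
grasp_force: 59.8
```

jog_arm:
  plan:
    - [0,-0.002,0,0,0,0]
    - [0,0,0,0,0,0]
    - [0,0,0,0,0,0]

```text
t: 13.75
tool_pos: [0.4894, 0.161, 0.0954]
tcp_rot: [[-0.004, 1.0, 0.003], [1.0, 0.004, 0.0], [0.0, 0.003, -1.0]]
force: [5.8, -4.0, 5.0]
finger_gap: 0.111
grasp_force: 59.5
```

jog_arm:
  plan:
    - [0,-0.002,0,0,0,0]
    - [0,0,0,0,0,0]
    - [0,0,0,0,0,0]

```text
t: 14.12
tool_pos: [0.4892, 0.1611, 0.0955]
tcp_rot: [[-0.004, 1.0, 0.006], [1.0, 0.004, 0.001], [0.001, 0.006, -1.0]]
force: [14.9, -7.7, -4.4]
finger_gap: 0.114
grasp_force: 59.2
```

jog_arm:
  plan:
    - [0,-0.001,0,0,0,0]
    - [0,0,0,0,0,0]
    - [0,0,0,0,0,0]

```text
t: 14.5
tool_pos: [0.4891, 0.1611, 0.0955]
tcp_rot: [[-0.004, 1.0, 0.007], [1.0, 0.004, 0.001], [0.001, 0.007, -1.0]]
force: [19.3, -9.8, -8.7]
finger_gap: 0.115
grasp_force: 58.8
```

jog_arm:
  plan:
    - [0,0.0025,0,0,0,0]
    - [0,0,0,0,0,0]

```text
t: 14.75
tool_pos: [0.4893, 0.1611, 0.0954]
tcp_rot: [[-0.004, 1.0, 0.003], [1.0, 0.004, 0.0], [0.0, 0.003, -1.0]]
force: [7.3, -5.4, 4.7]
finger_gap: 0.115
grasp_force: 60.4
```

jog_arm:
  plan:
    - [0,0,0,0,0,0]
    - [0,0,0,0,0,0]
    - [0,0,0,0,0,0]
    - [0,0,-0.02,0,0,0]
    - [0,0,-0.03,0,0,0]
    - [0,0,-0.04,0,0,0]
    - [0,0,-0.02,0,0,0]
    - [0,0,0,0,0,0]
    - [0,0,0,0,0,0]
  hand: 0.5

```text
t: 15.88
tool_pos: [0.4871, 0.161, 0.204]
tcp_rot: [[-0.004, 1.0, -0.001], [1.0, 0.004, -0.0], [-0.0, -0.001, -1.0]]
force: [0.5, 0.4, -0.4]
finger_gap: 0.499
grasp_force: 0.0
```

Run:
```python
from h import *
import cv2
s=env.sense();c=env.get_calibration("wrist");im=env.camera("wrist")[:,:,::-1]
print(s['t'],s['tool_pos'],s['force'])
k=800/512
im=cv2.resize(im,None,fx=k,fy=k,interpolation=cv2.INTER_CUBIC)
tr=lambda p:(p+.5)*k
box(im,c,(.5325,.291),.022,.012,.048,.095,tr,(0,0,255))
box(im,c,(.4895,.161),.012,.044,.065,.105,tr,(0,255,0))
cv2.imwrite("pics/w4.png",im)
```

```text
15.875 [0.48712124 0.16096733 0.20395536] [ 0.45254865  0.38134457 -0.36548252]
```

View pics/w4.png

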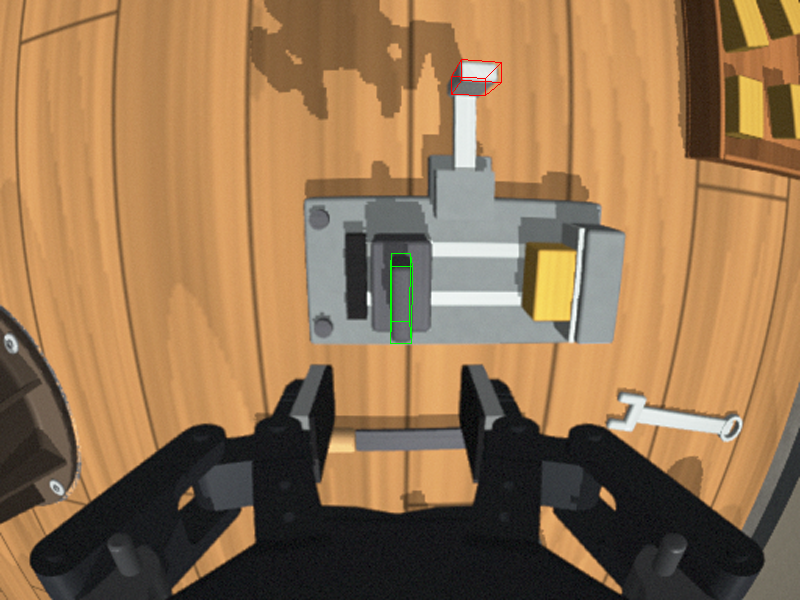

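The picture shows the jaw at its stop (about 400,285), the lock drawn out (tab 475,77), and the block standing free (550,282). The gripper is clear of everything.

```bash
python3 -c "
from cell import env
print(env.finish_job())"
```

```text
the job is handed in; nothing more can be done
None
```

The vice holding the brass block is open: its lock slide was drawn out to the stop, then the jaw was pushed about 70 mm to its stop. The block stands free, the gripper is clear, and the job was handed in at about 16 s.

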